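# Load the die plate and shut the guard

## Robot

A 7-joint arm with a two-finger parallel gripper is mounted at the origin on a cart in front of the work surface, level with it; the furniture and walls round the work are solid. World frame = base frame: x ahead of the robot, y to its left, z up, the work surface at z = 0. Lengths are in mm, angles in rad, forces in N, time in s.
With the tool pointing down it reaches from about 425 to 925 mm from the base axis. Payload 6.8 kg.
Tool frame: the origin (TCP) lies between the finger pads; the fingertips stand 17 mm ahead of it and the grasp point (between the pads) lies 2 mm behind it; y points along the fingers, x is the direction in which the jaws open and shut, and the axes are right-handed (so a half turn about y gives the same grasp; the last joint's range is limited). The gripper opens to 88 mm and grips with 3 to 60 N. Pads are 20 mm wide; open, the fingers measure 115 mm over their backs; the gripper's body (75 mm by 178 mm) begins 61 mm behind the grasp point.
Start: joints at [0.996, 0.477, 0.022, 1.555, -0.011, 1.109, -0.083], TCP at [303.782, -602.796, 239.664] pointing down, gripper open.
Joint ranges: [-2.96, 2.96], [-0.34, 2.1], [-1.41, 1.46], [0.24, 2.44], [-1.37, 4.51], [0.17, 1.92], [-2.96, 2.96]. Speed limits (rad/s): [2.39, 2.39, 3.14, 3.14, 3.14, 3.14, 3.14].

## Interface

Orientations are given as a rotation vector (axis times angle).
In Python, from cell import r, effector, ik, snapshot, calibration, order gives the robot as it stands. Calls block until the motion is done:
- r.move_pose(position, orientation): joint-space move of the TCP to a pose.
- r.movel(position, rot=None, vel=150): straight line of the TCP; rot=None keeps the orientation; vel is the mean speed in mm/s.
- r.goto_joints(angles): joint-space move.
- effector.set_gripper(opening, newtons=None): opening from 0.0 (shut) to 1.0 (fully open); newtons is the grip in N (None keeps the last); returns when the fingers have stopped.
- r.sleep(seconds).
- ik(position, orientation): joint angles nearest the present ones, or None.
- snapshot(name): name is "scene" or "top" or "wrist"; returns the picture (384x512x3 uint8, red, green, blue); there is no depth.
- calibration(name): a dict with "fx", "fy", "cx", "cy" (pixels), "rvec" (rotation vector, rad) and "tvec" (3), from world to camera coordinates, as OpenCV has them. Camera axes: x right, y down, z forward; pixel columns grow to the right and rows downward; lengths in mm; the calibration is good to about 2 mm. A picture is of the moment at which its call begins: read the wrist's pose just before it. calibration takes no time and is no camera call; for the wrist camera it gives the pose at the moment of the call.
A pose or a line that the arm cannot do raises r.Unreachable and nothing moves.
- order.job_done(): hands the job in, once; it reports no verdict.
Readings, each from a call of its own:
- r.current_time(): time.
- r.current_joint_pos(): joint angles.
- r.current_qd(): joint speeds.
- r.current_tau(): joint torques, N m.
- r.current_eef_pos(): TCP position.
- r.current_tcp_rot(): TCP orientation.
- r.current_wrist_force(): force on the tool from outside, world axes, zero at the start.
- r.current_wrist_torque(): the same for the moment, N m.
- r.current_width(): opening from 0.0 (shut) to 1.0 (fully open).
Only numpy, scipy, OpenCV 4.12 (cv2) and the standard library are available. Lean on these libraries where they do the work, as an engineer would, in place of code of your own. Each camera call takes 0.05 s, during which the arm holds its last target.

## Task

Load the loose die plate into the die holder: slide it flat, the end with the black disc first, into the low slot beneath the green beam until it is fully home against the stop, and let go of it. Then push the yellow guard door shut until it snaps past its catch and stays closed. Leave the grease tin and the carton where they are.

Things in the scene. Friction and masses are not known exactly. Their poses are not given: they have to be found in the camera images.
- die_plate: Loose aluminium die plate lying flat: 130 long (x) x 90 wide (y) x 16 thick, about 0.5 kg. Upright red grip block on top, 42 long (x) x 22 wide (y) x 45 tall, centred at x = -34, y = 0 (34 behind the plate's centre), top at z = 61. A brass-ringed black disc marks the leading (+x) end. Origin: centre of the underside; z up.
- grip (a point): Centre of the place to hold the red grip block of the die plate, at plate x = -34, y = 0, 43 above the plate's underside; take it across its 22 mm width (plate y).
- die_holder: Fixed die holder. Base plate 200 (x) x 215 (y) x 12, dark steel; origin: centre of its underside, on the trolley; +x is the way the die plate slides in, the mouth is at -x. Steel guide rails on the base, 12 high (z 12 to 24), inner faces 94 apart (y = +-47), straight from x = -60 to 65. Hinge post at x = -88, y = 95, to z = 88; catch post at x = -93, y = -101, to z = 56.
- home (a point): Where the die plate's origin lies when it is fully home: holder x = 0, y = 0, on the base's top (z = 12), plate x along holder x. The leading end then touches the steel stop, whose face is at holder x = 65.
- mouth (a point): Middle of the slot's entry, at holder x = -80, y = 0, on the base's top (z = 12). The flared ends of the guide rails widen the entry from 94 at x = -60 to about 111 at x = -82.
- beam (a point): Middle of the front lower edge of the green fixed beam, at holder x = 0, y = 0, z = 32: the slot is 20 high above the base's top. The beam is 50 (x) x 134 (y) x 30, from x = 0 to 50; its top is at z = 62, screw heads to 68.
- guard_door (a joint): Angle of the yellow guard door (rad): 0 shut, across the holder's front; grows as it opens toward holder -x, up to 1.9. Moves freely and stays where it is left; over the last 0.09 rad a sprung catch resists with up to about 4 N at the free edge, then snaps the door on to 0.
- door_hinge (a point): Upright hinge axis of the door at its lower edge (holder x = -88, y = 82), 16 above the trolley. The panel is 6 thick, centred on the axis, 66 high, and reaches 10 to 156 from the axis, a striker pin to 168. Shut, it runs from here toward holder -y; open at 90 degrees, toward holder -x; the outer face is then toward holder +y.
- door_push (a point): Point on the outer face of the guard door to push on: 125 from the hinge axis, 3 off the door's middle plane on the outer side, 50 above its lower edge (66 above the trolley).
- grease_tin: Bystander: red grease tin with lid, 72 across, 75 tall. Origin: centre of its underside. To be left alone.
- carton: Bystander: small brown cardboard carton, 61 x 76 x 42 tall. Origin: centre of its underside. To be left alone.

How it is judged (in metres and radians):
On the way, in this order (a step that is already met when the one before it is completed fails the run):
1. the die plate lies fully home beneath the beam, with the guard door still open (x of die_plate in the frame of die_holder between -0.004 and 0.004 m and y of die_plate in the frame of die_holder between -0.0035 and 0.0035 m and z of die_plate in the frame of die_holder between 0.009 and 0.0145 m and angle between the x axis of die_plate and the x axis of die_holder, either way round below 0.05 rad and angle between die_plate's own z axis and vertical below 0.05 rad and value of joint guard_door above 0.2 rad), for 0.2 s.
2. the guard door is shut on its catch (value of joint guard_door below 0.03 rad), for 0.2 s.
At the end, for the whole second after the job is handed in: The die plate rests flat on the holder's base beneath the beam, leading end within 4 mm of home against the stop, within 3.5 mm sideways and 0.05 rad of straight; the guard door is within 0.03 rad of shut, held by its catch; all is at rest and released (x of die_plate in the frame of die_holder between -0.004 and 0.004 m and y of die_plate in the frame of die_holder between -0.0035 and 0.0035 m and z of die_plate in the frame of die_holder between 0.009 and 0.0145 m and angle between the x axis of die_plate and the x axis of die_holder, either way round below 0.05 rad and angle between die_plate's own z axis and vertical below 0.05 rad and value of joint guard_door between -0.03 and 0.03 rad and linear speed of die_plate below 0.01 m/s); the robot touches nothing.
It fails at once if the grease tin is moved by more than 30 mm or tipped over (distance of grease_tin from where it was at the start of the episode above 0.03 m or angle between grease_tin's own z axis and vertical above 0.5 rad).
It fails at once if the carton is moved by more than 30 mm or tipped over (distance of carton from where it was at the start of the episode above 0.03 m or angle between carton's own z axis and vertical above 0.5 rad).
It also fails if it takes over 62 s, if anything falls off the work surface, if the arm or the gripper's body presses on something with over 40 N, if the wrist force passes 120 N, or if a joint passes its speed limit or range.

## Working session

There is one attempt and no reset: what is moved stays moved. The work goes in short steps, each a Python script; the robot and the scene stay as the last script left them, time stands still between calls to the robot, and variables do not carry over. Pictures are saved under pics/ and viewed, and the job is handed in when it is done.

```bash
ls; mkdir -p pics; python3 - <<'E'
from cell import r, effector, ik, snapshot, calibration, order
import cv2
for n in ["scene","top","wrist"]:
    im=snapshot(n); cv2.imwrite(f"pics/{n}0.png",im[:,:,::-1]); c=calibration(n); print(n,c)
print(r.current_time(), r.current_eef_pos(), r.current_tcp_rot(), r.current_width())
E
```

```text
pics
scene {'fx': 428.67553541250385, 'fy': 428.67553541250385, 'cx': 255.92892738266036, 'cy': 187.33129292634095, 'rvec': array([ 1.14989052, -1.95160868,  1.26370028]), 'tvec': array([271.52576541, 234.5591854 , 900.31358995])}
top {'fx': 484.81094982309196, 'fy': 484.81094982309196, 'cx': 250.4736523419929, 'cy': 192.71187555243492, 'rvec': array([ 2.11602118, -2.1766006 ,  0.10439471]), 'tvec': array([  43.73660183,  505.71615719, 1429.15712638])}
wrist {'fx': 266.9497475345258, 'fy': 266.9497475345258, 'cx': 254.62530562427477, 'cy': 191.39485270855218, 'rvec': array([-2.47715332,  1.52581119,  0.206727  ]), 'tvec': array([-673.38621334,  -31.78761735,  390.47142376])}
0.15 [ 303.5475153  -602.40872108  238.90512289] [-1.39390282  0.85985119 -0.85780056] 1.002022531688669
```

View pics/scene0.png

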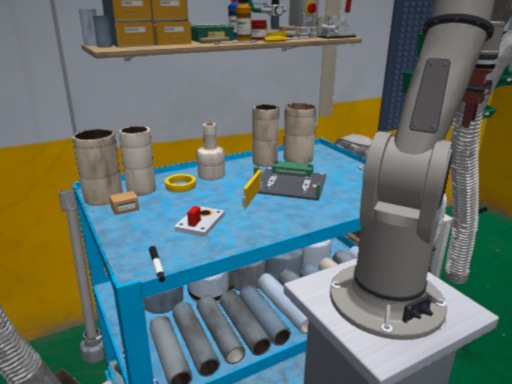

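View pics/top0.png

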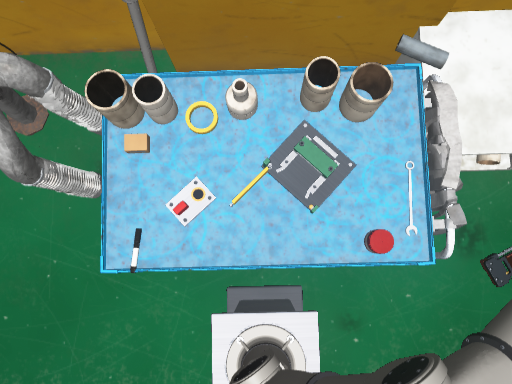

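View pics/wrist0.png

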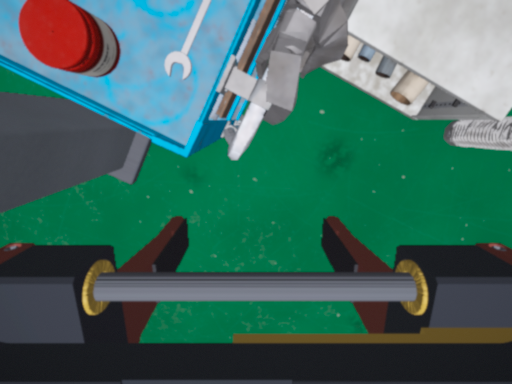

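```bash
python3 - <<'E'
import cv2
for n,(x0,y0,x1,y1) in {"top":(170,110,410,290),"scene":(30,170,400,384)}.items():
    im=cv2.imread(f"pics/{n}0.png")[y0:y1,x0:x1]
    s=800/(x1-x0); s=min(s,600/(y1-y0)); print(n,s)
    cv2.imwrite(f"pics/{n}0c.png",cv2.resize(im,None,fx=s,fy=s,interpolation=cv2.INTER_CUBIC))
E
```

```text
top 3.3333333333333335
scene 2.1621621621621623
```

View pics/top0c.png

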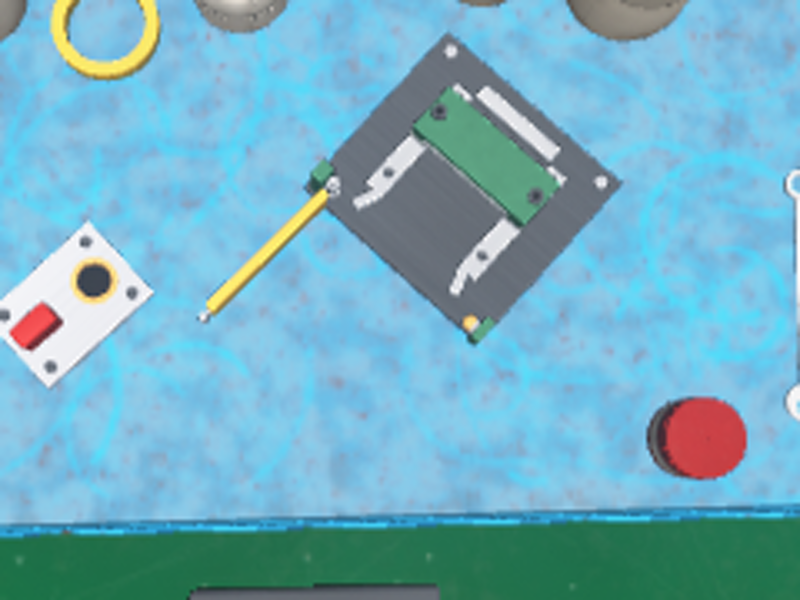

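```bash
cat > h.py <<'E'
from cell import r, effector, ik, snapshot, calibration, order
import cv2, numpy as np
from scipy.spatial.transform import Rotation as R
def Rt(c): return cv2.Rodrigues(np.array(c['rvec'],float))[0], np.array(c['tvec'],float)
def ray(c,uv,z):
    M,t=Rt(c); d=M.T@np.array([(uv[0]-c['cx'])/c['fx'],(uv[1]-c['cy'])/c['fy'],1.]); o=-M.T@t
    return o+d*(z-o[2])/d[2]
def proj(c,p):
    M,t=Rt(c); q=np.atleast_2d(p)@M.T+t
    return np.c_[q[:,0]/q[:,2]*c['fx']+c['cx'],q[:,1]/q[:,2]*c['fy']+c['cy']]
def down(yaw):
    # tool y (fingers) down, tool x (jaw dir) at yaw in the world plane
    x=np.array([np.cos(yaw),np.sin(yaw),0]); y=np.array([0,0,-1.]); z=np.cross(x,y)
    return R.from_matrix(np.c_[x,y,z]).as_rotvec()
E
python3 - <<'E'
from h import *
print(R.from_rotvec(r.current_tcp_rot()).as_matrix().round(3))
c=calibration("top")
M,t=Rt(c); print(-M.T@t)
P=lambda u,v,z: ray(c,(170+u/3.3333,110+v/3.3333),z).round(1)
for n,a in dict(tin=(379.5,241,75),carton=(136,143,42)).items(): print(n,ray(c,a[:2],a[2]).round(1))
E
```

```text
[[ 0.45  -0.001  0.893]
 [-0.893  0.001  0.45 ]
 [-0.001 -1.    -0.   ]]
[ 328.17950768   -4.58861462 1480.68530391]
tin [ 350.9 -337.7   75. ]
carton [668.5 374.1  42. ]
```

```bash
cat >> h.py <<'E'
from scipy.optimize import least_squares
def fitpose(c,pts,uv,x0,z0=0):
    # planar pose x,y,yaw of a body from model pts (3D local) and pixels
    pts=np.array(pts,float); uv=np.array(uv,float)
    def W(p):
        a=p[2]*1; q=pts.copy(); q[:,0]=p[0]+pts[:,0]*np.cos(a)-pts[:,1]*np.sin(a); q[:,1]=p[1]+pts[:,0]*np.sin(a)+pts[:,1]*np.cos(a); q[:,2]+=z0; return q
    f=lambda p:(proj(c,W(p))-uv).ravel()
    s=least_squares(f,x0,x_scale=[1,1,.01]); return s.x, s.fun.reshape(-1,2).round(1)
def topoint(pose,p):
    a=pose[2]; return np.array([pose[0]+p[0]*np.cos(a)-p[1]*np.sin(a),pose[1]+p[0]*np.sin(a)+p[1]*np.cos(a)])
E
python3 - <<'E'
from h import *
c=calibration("top"); U=lambda L:[(170+u/3.33333,110+v/3.33333) for u,v in L]
print("holder",fitpose(c,[(100,107.5,12),(100,-107.5,12),(-100,-107.5,12)],U([(447,33),(622,183),(475,345)]),[600,-100,-.8]))
print("plate",fitpose(c,[(65,45,16),(65,-45,16),(-65,-45,16)],U([(88,220),(154,292),(50,388)]),[500,200,-.8]))
print("tip",ray(c,U([(204,317)])[0],60), "hinge", ray(c,U([(332,185)])[0],82))
E
```

```text
holder (array([ 586.63739686, -149.48123876,   -0.7697951 ]), array([[-0.2, -0.5],
       [-0.1,  0.5],
       [ 0.3,  0. ]]))
plate (array([488.09481842, 212.76158369,  -0.84486307]), array([[ 0.1,  0.1],
       [ 0.1, -0.3],
       [-0.2,  0.2]]))
tip [468.15560658  86.55560855  60.        ] hinge [578.99923568 -29.80385515  82.        ]
```

```bash
python3 - <<'E'
from h import *
c=calibration("wrist"); M,t=Rt(c); T=R.from_rotvec(r.current_tcp_rot()).as_matrix(); p=r.current_eef_pos()
print("cam in tool",(T.T@(-M.T@t-p)).round(1)); print((T.T@M.T).round(3))
q0=r.current_joint_pos()
for y in (0.726,0.726-np.pi):
  for pos in ([488-34*.66,213+34*.75,43],[488,213,300],[510,-140,300],[587-34*.717,-150+34*.697,55]):
    q=ik(pos,down(y)); print(y,pos,None if q is None else np.round(q,2))
E
```

```text
cam in tool [  -0.5 -144.7   71.6]
[[ 1.    -0.    -0.001]
 [ 0.001 -0.263  0.965]
 [-0.    -0.965 -0.263]]
0.726 [465.56, 238.5, 43] [-0.    0.63 -0.75  2.02  0.64  0.74 -0.43]
0.726 [488, 213, 300] [ 0.28  0.33 -0.99  1.77  0.3   1.2  -0.07]
0.726 [510, -140, 300] [ 0.6   0.22 -0.53  1.8   0.12  1.15  0.76]
0.726 [562.622, -126.302, 55] [ 0.51  0.61 -0.53  1.9   0.44  0.74  0.46]
-2.415592653589793 [465.56, 238.5, 43] [-1.22  0.69  0.84  2.1  -0.82  0.71 -2.25]
-2.415592653589793 [488, 213, 300] [-1.51  0.41  1.3   1.87 -0.43  1.19 -2.48]
-2.415592653589793 [510, -140, 300] [ 0.18  0.18 -0.04  1.83  0.01  1.13 -2.27]
-2.415592653589793 [562.622, -126.302, 55] [ 0.03  0.56  0.11  1.94 -0.1   0.65 -2.22]
```

```bash
python3 - <<'E'
from h import *
h=[586.6,-149.5,-.77]
p=topoint(h,(-50,0)); r.move_pose([*p,230],down(.80))
print(r.current_eef_pos(),r.current_joint_pos().round(2),r.current_time())
c=calibration("wrist"); im=snapshot("wrist"); np.save("c1.npy",c,allow_pickle=True); cv2.imwrite("pics/w1.png",im[:,:,::-1])
p=[488,213]; r.move_pose([*p,190],down(.726))
print(r.current_eef_pos(),r.current_joint_pos().round(2),r.current_time())
c=calibration("wrist"); im=snapshot("wrist"); np.save("c2.npy",c,allow_pickle=True); cv2.imwrite("pics/w2.png",im[:,:,::-1])
for n in("1","2"):
  im=cv2.imread(f"pics/w{n}.png"); cv2.imwrite(f"pics/w{n}b.png",cv2.resize(im,(800,600),interpolation=cv2.INTER_CUBIC))
E
```

```text
[ 550.55884013 -116.26278616  229.84573919] [ 0.55  0.36 -0.56  1.81  0.22  1.04  0.7 ] 2.125
[488.83503594 211.56564974 189.96976458] [ 0.03  0.38 -0.68  1.91  0.29  0.95 -0.07] 3.4417
```

View pics/w1b.png

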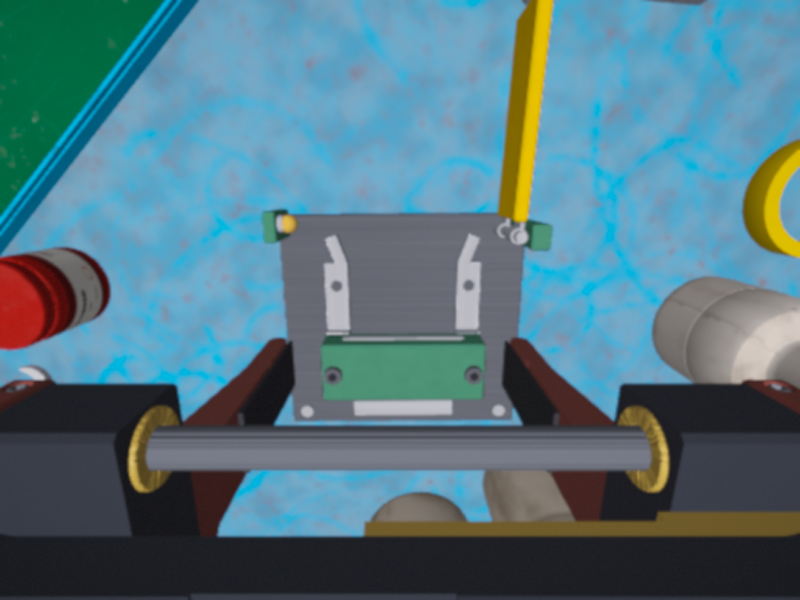

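View pics/w2b.png

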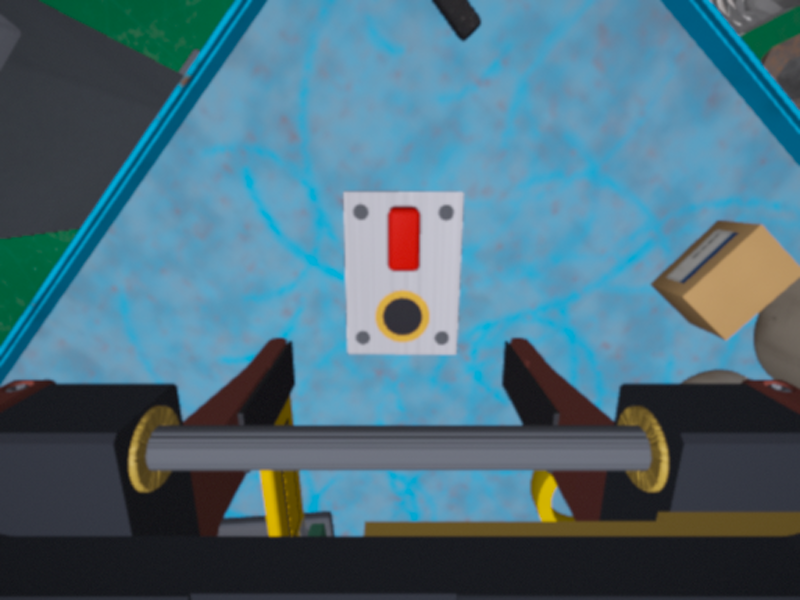

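```bash
python3 - <<'E'
from h import *
for n,(x0,y0,x1,y1) in {"1":(165,125,365,275),"2":(210,115,310,235)}.items():
    im=cv2.imread(f"pics/w{n}.png")[y0:y1,x0:x1]; s=min(800/(x1-x0),600/(y1-y0))
    cv2.imwrite(f"pics/w{n}c.png",cv2.resize(im,None,fx=s,fy=s,interpolation=cv2.INTER_CUBIC)); print(s)
E
```

```text
4.0
5.0
```

View pics/w1c.png

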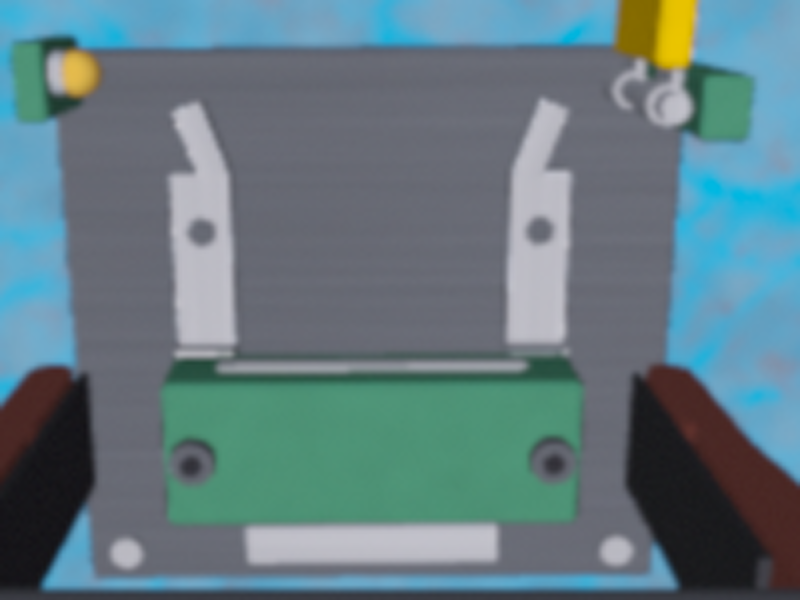

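View pics/w2c.png

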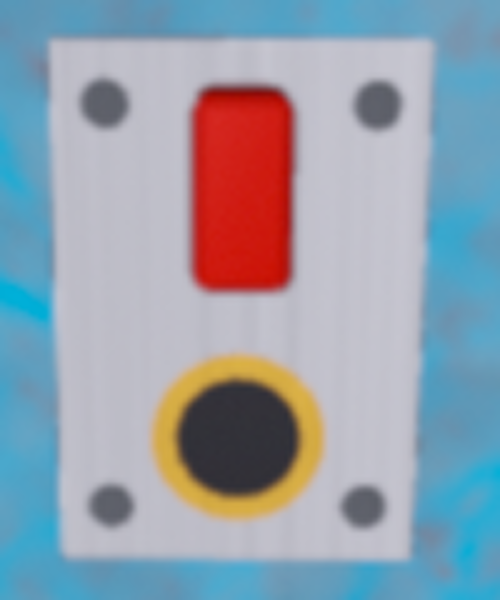

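```bash
python3 - <<'E'
from h import *
c1=np.load("c1.npy",allow_pickle=True).item(); c2=np.load("c2.npy",allow_pickle=True).item()
U=lambda L,s,o:[((u+.5)/s-.5+o[0],(v+.5)/s-.5+o[1]) for u,v in L]
o1=(165,125);o2=(210,115)
base=([(100,-107.5,12),(100,107.5,12),(-100,-107.5,12),(-100,107.5,12)],[(93,575),(651,574),(55,49),(690,46)])
beam=([(0,-67,62),(0,67,62),(50,-67,62),(50,67,62)],[(164,382),(581,381),(168,522),(577,522)])
rail=([(-60,-47,24),(-60,47,24)],[(230,172),(513,170)])
for n,(p,u) in dict(base=base,beam=beam,rail=rail,all=(base[0]+beam[0]+rail[0],base[1]+beam[1]+rail[1])).items():
    x,res=fitpose(c1,p,U(u,4,o1),[586,-149,-.77]); print(n,x.round(4),res.tolist())
x,res=fitpose(c2,[(-65,-45,16),(-65,45,16),(65,45,16),(65,-45,16)],U([(49,38),(433,39),(411,558),(63,558)],5,o2),[488,212,-.84]); print("plate",x.round(4),res.tolist())
x,res=fitpose(c2,[(-55,-11,61),(-55,11,61),(-13,11,61),(-13,-11,61)],U([(193,87),(293,87),(292,292),(191,292)],5,o2),[488,212,-.84]); print("grip",x.round(4),res.tolist())
E
```

```text
base [ 589.0479 -147.7514   -0.7711] [[-0.5, 1.1], [0.7, 1.0], [-1.4, -0.8], [1.3, -0.5]]
beam [ 588.4659 -147.7442   -0.7723] [[-1.5, -0.5], [1.6, -0.4], [-0.5, 0.6], [0.5, 0.5]]
rail [ 589.2319 -148.0761   -0.7669] [[-0.0, 0.0], [0.0, 0.0]]
all [ 588.795  -147.8736   -0.7713] [[-0.7, 1.0], [0.5, 1.0], [-1.6, -0.9], [1.1, -0.6], [-1.4, -0.2], [1.7, -0.2], [-0.4, 0.9], [0.6, 0.7], [0.0, -0.5], [0.1, -0.2]]
plate [488.9353 216.6081  -0.8512] [[-0.6, -0.4], [0.5, -0.3], [0.3, 0.6], [-0.2, 0.3]]
grip [488.3985 217.2649  -0.8506] [[-1.0, -0.1], [1.0, -0.1], [0.5, 0.2], [-0.4, 0.1]]
```

```bash
python3 - <<'E'
from h import *
r.sleep(0.2)
print(r.current_eef_pos(),r.current_qd().round(3),r.current_time())
c=calibration("wrist"); im=snapshot("wrist"); np.save("c3.npy",c,allow_pickle=True); cv2.imwrite("pics/w3.png",im[:,:,::-1])
x0,y0,x1,y1=210,115,310,235
im=cv2.imread("pics/w3.png")[y0:y1,x0:x1];cv2.imwrite("pics/w3c.png",cv2.resize(im,None,fx=5,fy=5,interpolation=cv2.INTER_CUBIC))
print(r.current_eef_pos())
E
```

```text
[488.57781074 212.00208942 190.02616445] [-0.004 -0.001 -0.005  0.001  0.001 -0.002 -0.002] 3.6917
[488.4397364  212.23481758 190.03013979]
```

View pics/w3c.png

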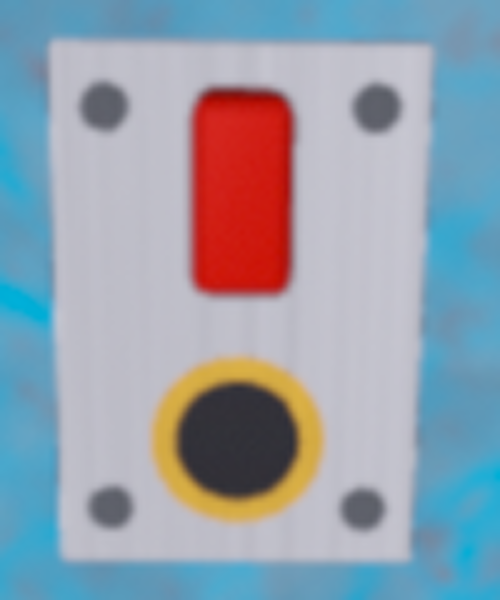

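```bash
python3 - <<'E'
from h import *
pl=[488.6,215,-.849]; g=topoint(pl,(-34,0)); rot=down(pl[2]+np.pi/2)
r.movel([*g,80],rot,vel=200); r.movel([*g,41],rot,vel=100)
print(r.current_eef_pos(),g)
effector.set_gripper(0,40); r.sleep(.15)
print("w",r.current_width()*88,r.current_eef_pos(),r.current_tcp_rot(),r.current_wrist_force(),r.current_time())
c=calibration("wrist"); im=snapshot("wrist"); np.save("c4.npy",c,allow_pickle=True); cv2.imwrite("pics/w4.png",im[:,:,::-1])
cv2.imwrite("pics/w4b.png",cv2.resize(im[:,:,::-1],(800,600),interpolation=cv2.INTER_CUBIC))
E
```

```text
[466.24508826 240.60863746  41.12677363] [466.13504073 240.52108158]
w 21.907455337858565 [466.26043884 240.75695823  41.02247045] [-1.49570209 -0.56497456  0.56440438] [ 1.88894305  0.46103754 -1.50641234] 6.1833
```

View pics/w4b.png

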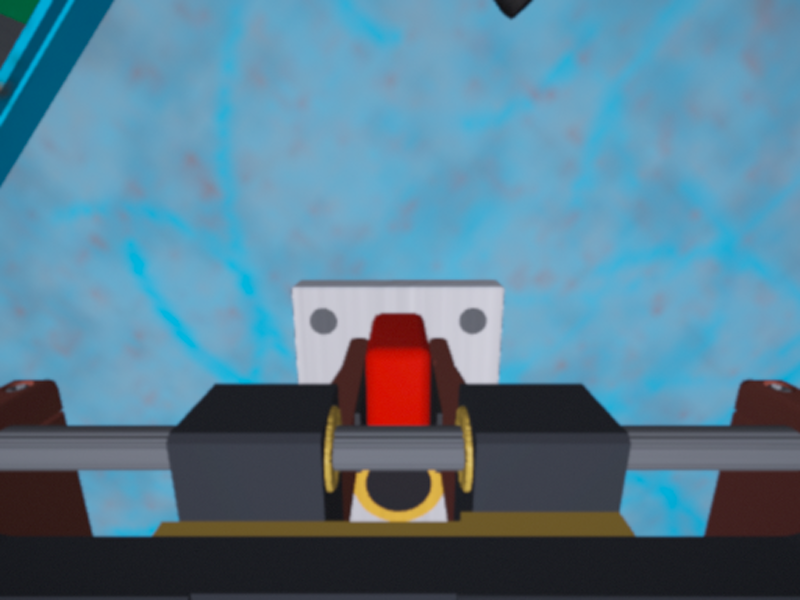

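```bash
python3 - <<'E'
from h import *
c=np.load("c4.npy",allow_pickle=True).item(); p=r.current_eef_pos()
T=R.from_rotvec(r.current_tcp_rot()).as_matrix(); jy=np.arctan2(T[1,0],T[0,0]); print(jy-np.pi/2)
U=lambda L,s:[((u+.5)/s-.5,(v+.5)/s-.5) for u,v in L]
m=U([(293,286),(502,287)],1.5625)
W=[ray(c,q,16) for q in m]; mid=(W[0]+W[1])/2; print(W, np.linalg.norm(W[0]-W[1]))
d=W[1]-W[0]; print("yaw",np.arctan2(d[1],d[0])-np.pi/2)
print("in tool",(T.T@(mid-p)).round(2))
E
```

```text
-0.8489104553172739
[array([412.30685103, 235.75693145,  16.        ]), array([478.21467088, 293.14208114,  16.        ])] 87.38933642828329
yaw -0.8544137310105233
in tool [-0.16 25.04 31.65]
```

```bash
python3 - <<'E'
from h import *
H=[588.3,-148.5,-.771]; rot=down(H[2]+np.pi/2)
p=r.current_eef_pos()
r.movel([p[0],p[1],160],vel=200)
g=topoint(H,(-180-34,0))
r.movel([*g,160],rot,vel=200); r.movel([*g,65],vel=150)
r.sleep(.3)
print(r.current_eef_pos(),[*g,65],r.current_joint_pos().round(2),r.current_wrist_force().round(2),r.current_time(),r.current_width()*88)
for n in("top","scene","wrist"):
  im=snapshot(n); cv2.imwrite(f"pics/{n}5.png",im[:,:,::-1])
im=cv2.imread("pics/top5.png")[110:230,220:380];cv2.imwrite("pics/top5c.png",cv2.resize(im,None,fx=5,fy=5,interpolation=cv2.INTER_CUBIC))
im=cv2.imread("pics/scene5.png")[130:250,180:340];cv2.imwrite("pics/scene5c.png",cv2.resize(im,None,fx=5,fy=5,interpolation=cv2.INTER_CUBIC))
E
```

```text
[435.30369316   0.51722885  65.62604096] [np.float64(434.81616643593077), np.float64(0.6264994374812716), 65] [ 0.34  0.42 -0.57  2.22  0.4   0.6   0.27] [ 0.53  0.22 -6.04] 9.4167 22.099400426269664
```

View pics/top5c.png

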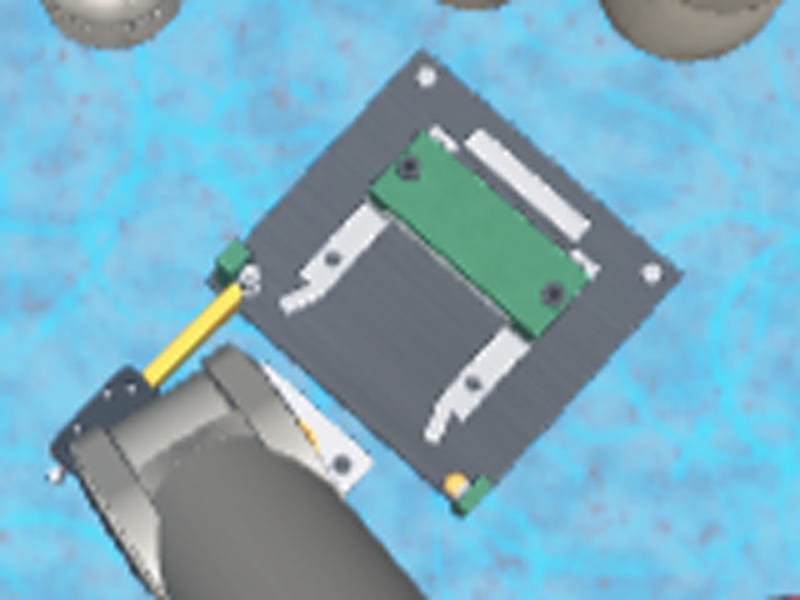

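View pics/scene5c.png

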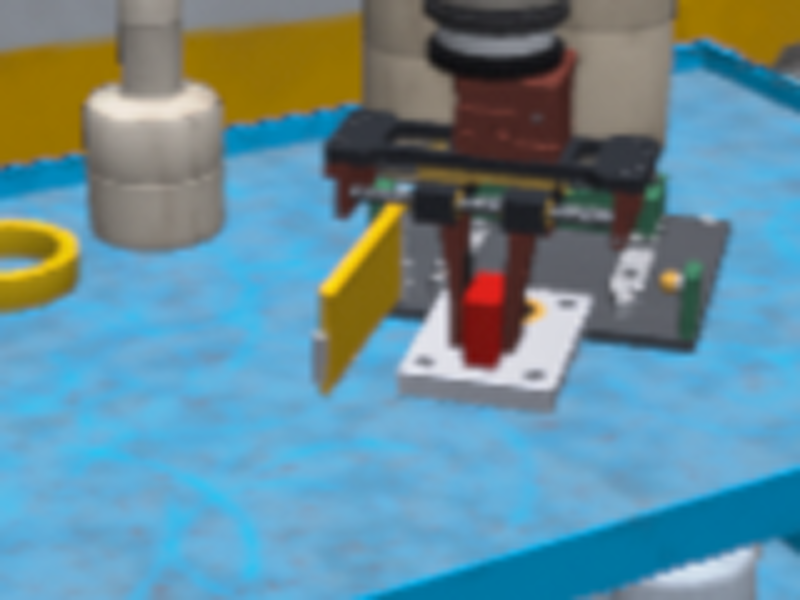

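View pics/wrist5.png

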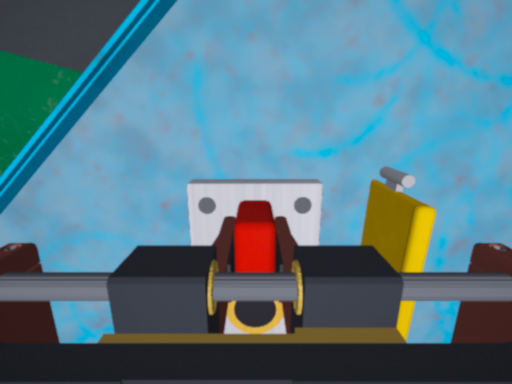

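```bash
python3 - <<'E'
from h import *
c=calibration("top")
U=lambda L,s=5,o=(220,110):[((u+.5)/s-.5+o[0],(v+.5)/s-.5+o[1]) for u,v in L]
P=[(100,107.5,12),(100,-107.5,12)]; u=[(422,50),(684,273)]
rail=[(-60,47,24),(-60,-47,24)]; ur=[(325,290),(457,416)]
for a,b in((P,u),(P+rail,u+ur),(rail,ur)):
  x,res=fitpose(c,a,U(b),[587,-149,-.77]); print(x,res.tolist())
  w=[ray(c,q,40.5) for q in U([(371,461),(264,362)])]
  for q in w:
    d=q[:2]-x[:2]; print(" corner in holder",d[0]*np.cos(x[2])+d[1]*np.sin(x[2]),-d[0]*np.sin(x[2])+d[1]*np.cos(x[2]))
print(c)
E
```

```text
[ 587.19903601 -150.54009644   -0.75633364] [[-0.4, -0.4], [0.4, 0.3]]
 corner in holder -117.24816027681572 -39.94980868105462
 corner in holder -114.89798900185579 47.19558439557764
[ 586.05441765 -153.38980644   -0.74472723] [[-0.0, 0.0], [1.3, 0.1], [0.7, 2.5], [-2.0, -2.6]]
 corner in holder -118.79377160115583 -35.715214108915454
 corner in holder -115.43233584846337 51.39703295877827
[ 583.37699308 -157.77118599   -0.80105543] [[2.0, 1.9], [-1.9, -1.9]]
 corner in holder -117.87753076269445 -37.37461865336641
 corner in holder -119.42570805793449 49.788710714922956
{'fx': 484.81094982309196, 'fy': 484.81094982309196, 'cx': 250.4736523419929, 'cy': 192.71187555243492, 'rvec': array([ 2.11602118, -2.1766006 ,  0.10439471]), 'tvec': array([  43.73660183,  505.71615719, 1429.15712638])}
```

```bash
cat >> h.py <<'E'
H=[588.0,-148.8,-.771]; HR=down(H[2]+np.pi/2)
ax=np.array([np.cos(H[2]),np.sin(H[2])]); ay=np.array([-ax[1],ax[0]])
def loc():
    d=np.array(r.current_eef_pos())[:2]-H[:2]; return d@ax+34,d@ay
def frc():
    f=np.array(r.current_wrist_force()); t=np.array(r.current_wrist_torque()); return np.r_[f[:2]@ax,f[:2]@ay,f[2],t[2]].round(2)
E
python3 - <<'E'
from h import *
r.movel([*topoint(H,(-150-34,0)),58],HR,vel=100)
print(loc(),frc(),r.current_eef_pos()[2])
for x in range(-144,-78,6):
    r.movel([*topoint(H,(x-34,0)),55],HR,vel=60); f=frc(); print(x,np.round(loc(),2),f,round(r.current_eef_pos()[2],2))
    if abs(f[0])>10 or abs(f[1])>8: break
print(r.current_time())
E
```

```text
(np.float64(-149.5380665137892), np.float64(-0.27195880241329884)) [-0.54  0.04 -5.12  0.01] 57.63253292092085
-144 [-1.4399e+02 -5.0000e-02] [-0.22 -0.81 -5.46  0.  ] 54.83
-138 [-1.3755e+02  1.1000e-01] [-0.17  1.04 -6.28 -0.03] 55.11
-132 [-1.3151e+02  3.0000e-02] [ 0.27 -0.51 -5.15 -0.05] 55.05
-126 [-1.255e+02  4.000e-02] [ 0.11 -0.22 -5.86  0.02] 55.03
-120 [-1.1951e+02  3.0000e-02] [ 0.41  0.35 -6.04  0.02] 55.04
-114 [-113.52    0.  ] [-0.33  0.46 -5.16  0.04] 55.03
-108 [-1.0751e+02  2.0000e-02] [-0.33 -0.05 -5.55  0.04] 55.02
-102 [-1.0149e+02  1.0000e-02] [-0.4  -0.43 -5.67 -0.04] 55.02
-96 [-9.552e+01 -1.000e-02] [ 0.75  0.11 -6.14  0.  ] 55.01
-90 [-8.947e+01  1.000e-02] [-0.17 -0.05 -6.19  0.04] 55.03
-84 [-8.352e+01 -1.000e-02] [-0.19  0.01 -5.52  0.01] 55.0
12.7833
```

```bash
python3 - <<'E'
from h import *
for x in [-74,-64,-54,-44,-34,-24,-16,-10]:
    r.movel([*topoint(H,(x-34,0)),54.3],HR,vel=60); f=frc(); print(x,np.round(loc(),2),f,round(r.current_eef_pos()[2],2))
    if abs(f[0])>10 or abs(f[1])>10: break
else:
  for x in np.arange(-8,10,1.):
    r.movel([*topoint(H,(x-34,0)),54.3],HR,vel=30); r.sleep(.05);f=frc(); print(x,np.round(loc(),2),f,round(r.current_eef_pos()[2],2))
    if abs(f[0])>12 or abs(f[1])>12: break
print(r.current_time())
E
```

```text
-74 [-73.42  -0.09] [ 0.89  0.17 -6.7   0.02] 54.25
-64 [-6.342e+01 -3.000e-02] [-0.36 -0.14 -5.85  0.02] 54.31
-54 [-5.345e+01 -3.000e-02] [ 0.47  0.26 -5.77  0.01] 54.31
-44 [-4.346e+01 -3.000e-02] [-0.45 -0.2  -5.01 -0.03] 54.3
-34 [-33.48  -0.06] [-0.79  0.99 -5.86  0.01] 54.29
-24 [-23.46  -0.06] [-0.02 -0.27 -5.59  0.04] 54.3
-16 [-15.46  -0.06] [-0.16  0.07 -5.97 -0.  ] 54.3
-10 [-9.49 -0.05] [-0.44  0.01 -5.52  0.01] 54.33
-8.0 [-8.05 -0.01] [ 0.38 -0.76 -5.25  0.  ] 54.29
-7.0 [-7.01  0.02] [ 0.36  0.19 -5.31 -0.01] 54.32
-6.0 [-5.96 -0.01] [ 0.4   1.01 -4.83  0.01] 54.3
-5.0 [-4.97 -0.01] [ 0.33 -0.22 -5.85  0.01] 54.3
-4.0 [-3.97 -0.01] [ 0.26 -0.03 -5.92 -0.04] 54.29
-3.0 [-2.94 -0.02] [-0.43  1.43 -5.49 -0.01] 54.3
-2.0 [-1.95 -0.02] [-0.84 -0.26 -4.39  0.05] 54.31
-1.0 [-0.95 -0.02] [ 0.6  -0.77 -5.83  0.01] 54.28
0.0 [0.04 0.01] [ 0.73  0.57 -6.33  0.01] 54.29
1.0 [1.02 0.03] [ 0.32  0.91 -5.38 -0.04] 54.29
2.0 [ 1.55 -0.04] [-1.99 -0.41 -5.78  0.05] 54.17
3.0 [ 1.66 -0.05] [-4.96 -0.04 -2.81  0.06] 54.06
4.0 [ 1.71 -0.01] [-8.63 -1.03 -2.13  0.04] 53.93
5.0 [1.77 0.02] [-10.92  -0.58  -0.07  -0.02] 53.82
6.0 [1.79 0.05] [-12.94  -0.88   0.43  -0.07] 53.75
19.7167
```

```bash
python3 - <<'E'
from h import *
r.movel([*topoint(H,(3-34,0)),54],HR,vel=60)
for z in (53.5,53,52.5,52):
    r.movel([*topoint(H,(3-34,0)),z],HR,vel=30); r.sleep(.05); f=frc(); print(z,np.round(loc(),2),f,round(r.current_eef_pos()[2],2))
    if f[2]>0: break
effector.set_gripper(.55); print(loc(),frc(),r.current_width()*88)
p=r.current_eef_pos(); r.movel([p[0],p[1],140],vel=200)
q=topoint(H,(-60,0)); r.movel([*q,200],vel=200); r.sleep(.2)
print(r.current_time(),frc())
c=calibration("wrist"); im=snapshot("wrist"); np.save("c6.npy",c,allow_pickle=True); cv2.imwrite("pics/w6.png",im[:,:,::-1])
cv2.imwrite("pics/w6b.png",cv2.resize(im[:,:,::-1],(800,600),interpolation=cv2.INTER_CUBIC))
E
```

```text
53.5 [1.67 0.22] [-7.2  -0.1  -2.24  0.12] 53.35
53 [1.61 0.19] [-8.22 -1.14  0.69  0.08] 53.14
(np.float64(3.190261349491582), np.float64(-0.0014278629959003726)) [ 0.72 -0.63  1.02  0.07] 48.58135220824226
22.4417 [-0.15 -0.6  -0.86  0.  ]
```

View pics/w6b.png

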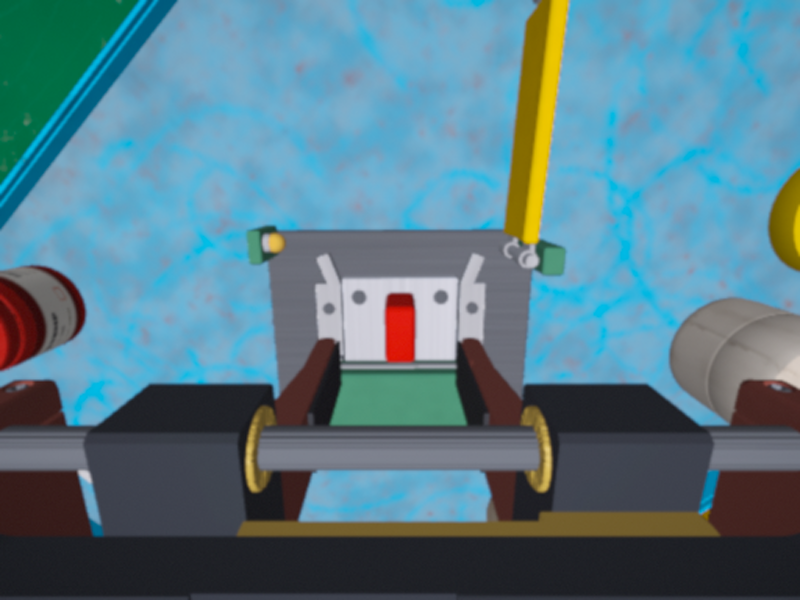

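```bash
python3 - <<'E'
from h import *
c=np.load("c6.npy",allow_pickle=True).item()
im=cv2.imread("pics/w6.png")[135:250,160:360];cv2.imwrite("pics/w6c.png",cv2.resize(im,None,fx=4,fy=4,interpolation=cv2.INTER_CUBIC))
U=lambda u,v:((u+.5)/1.5625-.5,(v+.5)/1.5625-.5)
def L(u,v,z):
    d=ray(c,U(u,v),z)[:2]-H[:2]; return (d@ax).round(2),(d@ay).round(2)
print("rear corners",L(343,278,28),L(457,278,28)); print("base front",L(330,231,12),L(470,231,12))
print("rail bend",L(340,284,24),L(461,283,24)); print("beam front top",L(400,372,62))
E
```

```text
rear corners (np.float64(-64.29), np.float64(-43.42)) (np.float64(-64.21), np.float64(44.57))
base front (np.float64(-98.68), np.float64(-54.5)) (np.float64(-98.57), np.float64(55.74))
rail bend (np.float64(-58.62), np.float64(-46.49)) (np.float64(-59.35), np.float64(48.42))
beam front top (np.float64(-1.23), np.float64(0.48))
```

View pics/w6c.png

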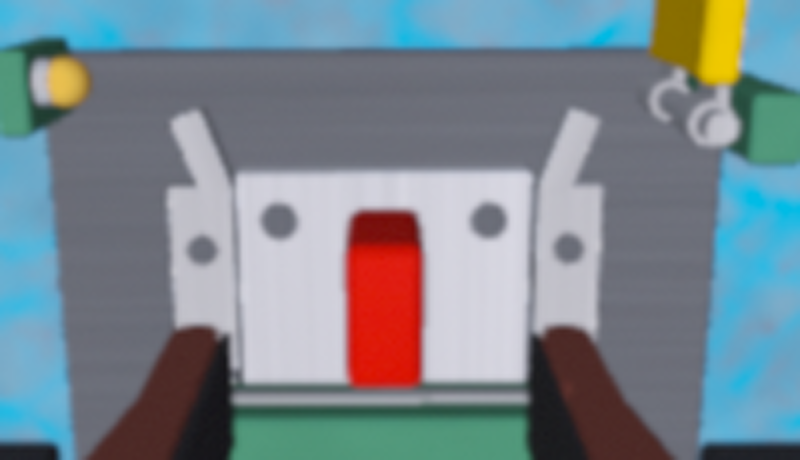

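```bash
cat >> h.py <<'E'
H2=np.r_[np.array(H[:2])+1.3*ax+.5*ay, H[2]]
def push(th,extra=0,rad=125):
    u=np.array([-np.sin(th),-np.cos(th)]); n=np.array([-np.cos(th),np.sin(th)])
    s=3+13.5*abs(np.sin(th))+10*abs(np.cos(th))+extra
    return topoint(H2,np.array([-88,82])+u*rad+n*s)
E
python3 - <<'E'
from h import *
for th in (1.7,1.2,.8,.4,0): 
    q=ik([*push(th,20 if th>1.6 else 0),68],HR); print(th,push(th),None if q is None else q.round(2))
q=push(1.6,30); r.movel([*q,200],HR,vel=250); effector.set_gripper(0,20)
r.movel([*q,68],vel=200); r.sleep(.15); print(r.current_eef_pos(),q,frc(),r.current_width(),r.current_time())
for n in("top","scene"):
  im=snapshot(n); cv2.imwrite(f"pics/{n}7.png",im[:,:,::-1])
im=cv2.imread("pics/scene7.png")[130:250,180:340];cv2.imwrite("pics/scene7c.png",cv2.resize(im,None,fx=5,fy=5,interpolation=cv2.INTER_CUBIC))
E
```

```text
1.7 [519.47484676  79.70370238] [ 0.17  0.56 -0.58  1.97  0.45  0.74  0.12]
1.2 [475.66799194  37.17651922] [ 0.27  0.47 -0.58  2.12  0.43  0.66  0.2 ]
0.8 [458.31189212  -9.5358596 ] [ 0.37  0.45 -0.58  2.17  0.41  0.63  0.3 ]
0.4 [461.36636277 -61.77627976] [ 0.47  0.45 -0.56  2.15  0.4   0.64  0.42]
0 [ 486.87750265 -109.80537819] [ 0.54  0.49 -0.54  2.08  0.4   0.67  0.53]
[530.83325151  93.2899598   69.37013848] [529.8068452   93.06400449] [ 0.28 -0.32  0.35 -0.  ] 0.00826963871815672 25.25
```

View pics/scene7c.png

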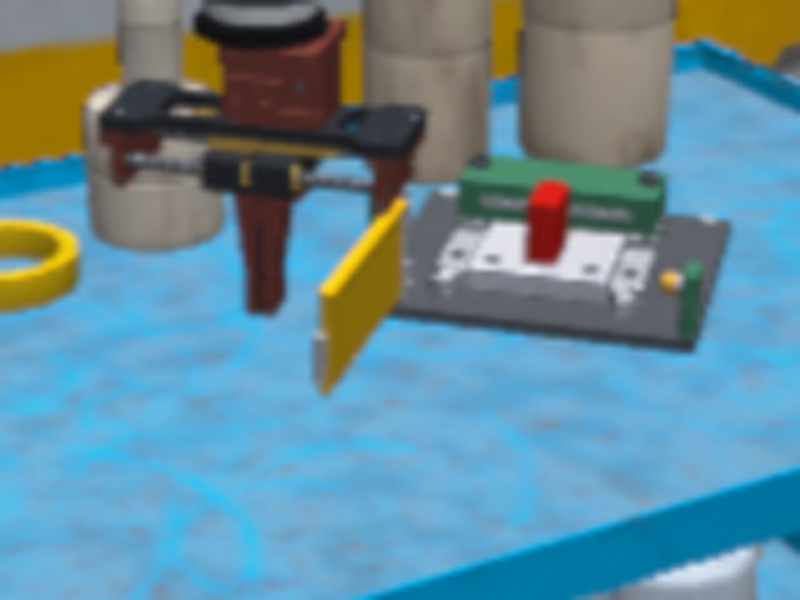

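```bash
python3 - <<'E'
from h import *
r.movel([*push(1.6,8),68],HR,vel=80)
for th in np.arange(1.55,.13,-.1):
    r.movel([*push(th),68],HR,vel=100); f=frc(); print(round(th,2),f[:3],end=';')
    if np.hypot(f[0],f[1])>15: print("STOP");break
r.sleep(.2); print(r.current_time(),r.current_eef_pos(),push(th))
for n in("top","scene","wrist"):
  im=snapshot(n); cv2.imwrite(f"pics/{n}8.png",im[:,:,::-1])
im=cv2.imread("pics/scene8.png")[130:250,180:340];cv2.imwrite("pics/scene8c.png",cv2.resize(im,None,fx=5,fy=5,interpolation=cv2.INTER_CUBIC))
E
```

```text
1.55 [-0.89 -0.75 -0.72];1.45 [-0.98 -0.28  0.28];1.35 [ 0.16 -0.11  0.16];1.25 [ 0.2  -0.49 -0.56];1.15 [-0.22  0.13 -0.56];1.05 [-0.94  0.25 -0.16];0.95 [-1.15  0.42  0.19];0.85 [ 0.25 -0.2  -0.33];0.75 [ 0.49 -0.51 -0.11];0.65 [-0.97 -0.67  0.56];0.55 [-0.78 -0.69  0.29];0.45 [-0.33  0.62  0.34];0.35 [-0.49 -0.04 -0.27];0.25 [-1.22  0.04 -0.14];0.15 [-0.4  -0.65  0.17];30.1417 [474.56627416 -92.54777051  67.9980327 ] [474.76404434 -92.97315825]
```

View pics/scene8c.png

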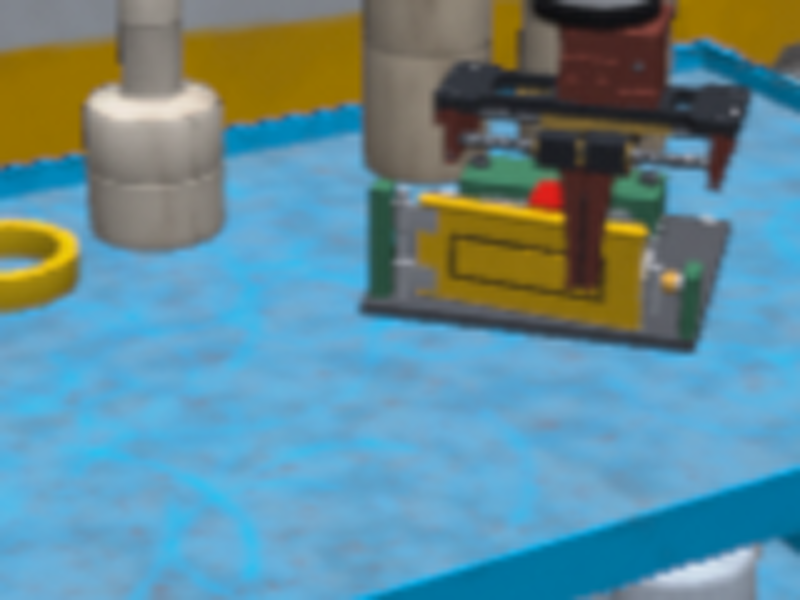

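```bash
python3 - <<'E'
from h import *
for th in np.arange(.13,-.1,-.015):
    r.movel([*push(th),68],HR,vel=40); r.sleep(.03); f=frc(); print(round(th,3),f[:3])
    if -f[0]>(14 if th>-.02 else 9): print("STOP");break
r.sleep(.1); print(r.current_time(),frc(),r.current_eef_pos(),push(th))
im=snapshot("wrist"); cv2.imwrite("pics/wrist9.png",im[:,:,::-1])
im=snapshot("scene"); cv2.imwrite("pics/scene9.png",im[:,:,::-1])
im=cv2.imread("pics/scene9.png")[130:250,180:340];cv2.imwrite("pics/scene9c.png",cv2.resize(im,None,fx=5,fy=5,interpolation=cv2.INTER_CUBIC))
E
```

```text
0.13 [-0.36  0.43 -0.2 ]
0.115 [ 0.22  0.11 -0.44]
0.1 [-1.05  0.62  0.77]
0.085 [-4.96  0.91  2.4 ]
0.07 [-5.9   1.46  3.18]
0.055 [-4.02  2.58  0.86]
0.04 [-0.49  0.65  0.25]
0.025 [ 1.51 -0.2   0.03]
0.01 [-1.29  0.12  0.02]
-0.005 [-7.82  0.75  4.89]
-0.02 [-12.64  -0.57  10.23]
-0.035 [-18.44  -0.3   12.54]
STOP
33.7917 [-1.665e+01 -9.800e-01  1.262e+01  1.000e-02] [ 485.75720748 -108.95738838   67.59023868] [ 489.41114099 -112.81736807]
```

View pics/scene9c.png

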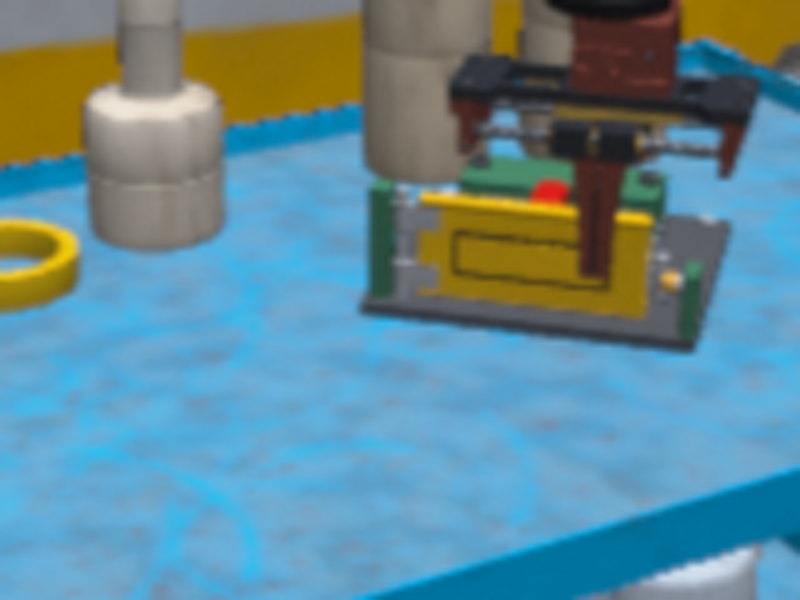

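View pics/wrist9.png

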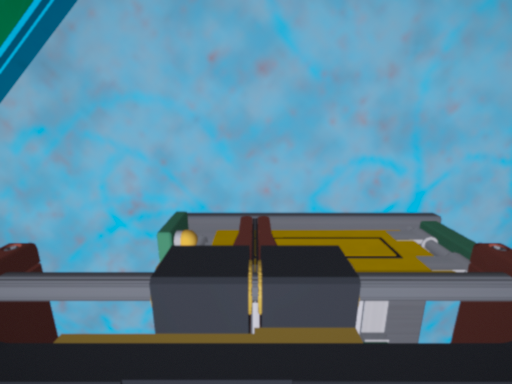

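```bash
python3 - <<'E'
from h import *
r.movel([*push(0,5),68],HR,vel=40); r.movel([*push(0,35),68],HR,vel=100)
r.movel([*push(0,35),240],HR,vel=200)
r.movel([*topoint(H,(-80,0)),240],HR,vel=200); r.sleep(.3); print(r.current_time(),frc())
im=snapshot("wrist"); cv2.imwrite("pics/w10b.png",cv2.resize(im[:,:,::-1],(800,600),interpolation=cv2.INTER_CUBIC))
im=snapshot("scene"); im=im[130:250,180:340,::-1];cv2.imwrite("pics/scene10c.png",cv2.resize(im,None,fx=5,fy=5,interpolation=cv2.INTER_CUBIC))
im=snapshot("top"); cv2.imwrite("pics/top10.png",im[:,:,::-1])
E
```

```text
36.525 [-0.    0.09 -0.01  0.05]
```

View pics/w10b.png

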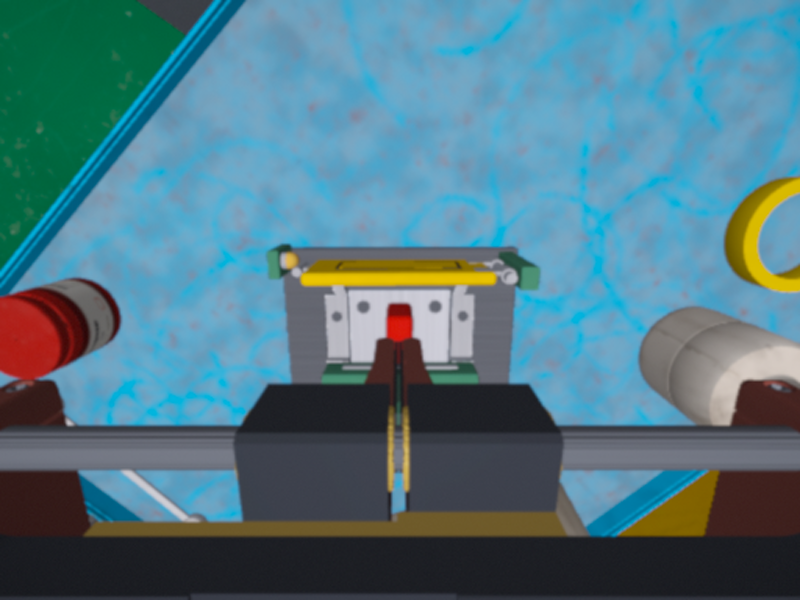

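View pics/scene10c.png

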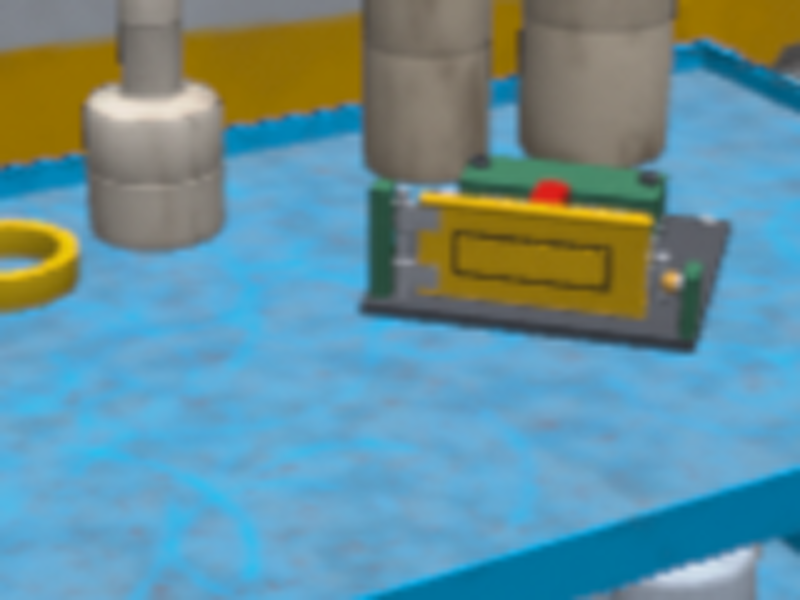

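```bash
python3 - <<'E'
from h import *
print(r.current_wrist_force(),r.current_time()); print(order.job_done())
E
```

```text
[-1.43900322  0.77647539 -0.26022618] 36.675
the job is handed in; nothing more can be done
None
```

The die plate is in the holder, fully home and released, the guard door is shut on its catch, and I handed the job in at 36.7 s of the 62 s allowed. No verdict comes back, so what follows is from my own checks.

- **Plate:** I carried it over the door by its red block and slid it flat under the beam, disc end first. It met the stop, with force building to about 13 N. I lowered it onto the base and let go. A wrist picture after release put it about 0.7 mm from home along the slot and 0.4 mm sideways. That is with the camera offset corrected from the base edge and the rails.
- **Door:** I pushed it shut with the closed fingers. Resistance peaked at about 6 N near 0.07 rad, then dropped away as the catch snapped, and then a hard stop came up. After I backed off, the wrist and scene pictures showed it still closed and parallel to the holder's front.
- **Bystanders:** the arm kept clear of the grease tin and the carton. I did not measure their positions again at the end.
- **Where the checks disagreed:** the top and wrist cameras differed by up to about 4 mm on the plate and the holder. I averaged the two and watched the wrist force while sliding. No side force showed on the way in, so the alignment was good enough.

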